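# Prop open the lamp house cover on its locking stay

## Task

Open the cover of the cream lamp house for a bulb change and lock it open: raise it, then bring the red-handled folding stay through its straight position and on to its stop on the other side, so that it holds by itself. Feel for that stop and do not force the handle against it, or the stay's clamped foot slips on its rail; do not let the cover drop, and leave the things lying around where they are.

Things in the scene. Friction and masses are not known exactly. Their poses are not given: they have to be found in the camera images.
- lamp_house: cream steel lamp house, open box 190 (x) x 170 (y) x 92 mm high, fixed to the bench. Origin: centre of its underside; z up, its front (dial, switch) faces its -x, the stay is on its -y side.
- cover (a joint): angle of the cover (rad), a flat 190 x 176 mm panel, about 0.5 kg, hinged along the far (+x) top edge of the lamp house: 0 shut, grows as its front edge rises. When the stay is pulled straight it goes no farther: at about 1.07. The stiff hinge lets it stand by itself once above about 0.8; lower down it may sink back.
- cover_bar (a point): middle of the black pull bar on the cover: round, 12 mm thick, 100 mm long along y, carried in front of the cover's front edge with a 42 mm gap to it; turns with the cover, 238 mm from the hinge. Cover shut, it is 96 mm above the bench.
- cover_hinge (a point): middle of the cover's hinge line (line along the lamp house's y), 96 mm above the bench; at x +99, y 0 in the lamp house's frame.
- stay_grip (a point): middle of the red elbow handle: round, 16 mm thick, 75 mm long along the lamp house's y, sticking out on the -y side, its middle 46 mm outside the links. Lower link: 85 mm from the elbow to stay_pivot. Upper link: 70 mm from the elbow to a pin on the cover, 125 mm from its hinge. Shut, the handle is about 81 mm behind (+x) the pivot and 26 mm lower.
- stay_pivot (a point): pivot of the lower link on the stay's foot, axis along y; at x -51, y -97, z 80 mm in the lamp house's frame, set up to 3 mm off along its rail. The small aluminium foot is only clamped on that short rail, which rises towards the front at 36 degrees. It slips when the handle is pressed against the stop with more than about 35 N; it may not shift by 3 mm or more. Up to 25 N is safe.
- stay (a joint): elbow angle of the stay (rad): about 0 folded, 2.81 straight (dead centre), 3.21 at its stop past centre. Raising the cover swings the elbow up to straight at most; it must be moved over by its handle, about 15 mm up and towards the lamp house's front (-x), and then holds under the cover's weight. With the cover raised the handle takes a few newtons and stiffens sharply at the stop.
- wafer: dark wafer dummy, disc 150 mm across, 5 mm thick, flat on the bench; leave it
- objective: black lens barrel, 48 mm across, 90 mm high, upright; leave it
- cap_a: black lens cap, 48 mm across, 14 mm high; leave it
- cap_b: black lens cap, 36 mm across, 16 mm high; leave it
- driver: orange screwdriver, 180 mm long, lying; leave it
- basket: pink basket 160 x 120 x 70 mm; leave it
- carton: white carton 160 x 120 x 80 mm; leave it

How it is judged:
On the way, in this order (a step that is already met when the one before it is completed fails the run):
1. the cover is raised (above 0.75 rad) (value of joint cover above 0.75 rad), for 0.2 s.
2. the stay is past centre, near its stop (above 3.06 rad) (value of joint stay above 3.06 rad), for 0.2 s.
At the end, for the whole second after the job is handed in: The cover stands open (above 0.85 rad) with the stay past centre, within 0.15 rad of its stop (joint above 3.06), both at rest (value of joint cover above 0.85 rad and value of joint stay above 3.06 rad and velocity of joint cover between -0.1 and 0.1 rad/s and velocity of joint stay between -0.2 and 0.2 rad/s); the robot touches nothing.
It fails at once if the stay is forced: its clamped foot slips by 3 mm or more (distance of stay_pivot from where it was at the start of the episode above 0.003 m).
It fails at once if the cover drops (falls shut faster than 1.5 rad/s) (velocity of joint cover below -1.5 rad/s).
It fails at once if a bystander is moved by more than 30 mm (distance of any of wafer, objective, cap_a, cap_b, driver, basket, carton from where it was at the start of the episode above 0.03 m).
It also fails if it takes over 48 s, if anything falls off the work surface, if the arm or the gripper's body presses on something with over 40 N, if the wrist force passes 120 N, or if a joint passes its speed limit or range.

## Robot

A 6-joint arm with a two-finger parallel gripper is mounted at the origin on the work surface. World frame = base frame: x ahead of the robot, y to its left, z up, the work surface at z = 0. Lengths are in m, angles in rad, forces in N, time in s.
With the tool pointing down it reaches from about 0.375 to 0.975 m from the base axis. Payload 3.8 kg.
Tool frame: the origin (TCP) lies midway between the tips of the shut fingers; the grasp point (between the pads) lies 19 mm behind it; z points along the fingers, y is the line along which they close (so a half turn about z gives the same grasp; the last joint's range is limited). The gripper opens to 85 mm and grips with 20 to 120 N. Pads are 22 mm wide; open, the fingers measure 114 mm over their backs; the gripper's body (76 mm by 85 mm) begins 54 mm behind the grasp point. The pads swing forward as they close: fully open they stand 13 mm farther back than shut.
Start: joints at [-1.205, 0.264, 1.604, -0, 1.274, -0.037], TCP at [0.265, -0.621, 0.208] pointing down, gripper open.
Joint ranges: [-2.63, 2.63], [-0.94, 2.18], [0.31, 2.57], [-1.31, 4.45], [0, 2.66], [-2.55, 2.55]. Speed limits (rad/s): [2.57, 2.57, 3.14, 3.14, 3.14, 3.14].

## Interface

Orientations are given as a rotation vector (axis times angle).
In Python, from workcell import bot, imaging gives the robot as it stands.
- The arm moves only by the tool step_arm, never from a script. Its argument "series" is a list of rows, each an object of numbers: "grip": the closure, from -1 (fully open) to 1 (shut); "x", "y", "z": the shift along the tool's x, y, z normalised to -1 to 1, where 1 is 500 mm; "ax", "ay", "az": the turn, a rotation vector about the tool's x, y, z normalised to -1 to 1, where 1 is 30 degrees. A call has 1 to 12 rows; each row is the pose to reach, as a shift and turn from the pose commanded when the call began, along the tool's axes at that moment; what a row does not reach only later rows make up. A row lasts 1/10 s, in which the tool goes at most 50 mm and 8.59 degrees, less where a joint would pass 70% of its speed; a pose out of reach is approached as far as the arm can. A call with a number of a shift or a turn outside -1 to 1 is refused whole. A call with a gripper value outside its range is refused whole. The fingers move at their own pace and stop on an object; "force" is the grip in N (left out, the last holds). Time passes only in rows, so rows that repeat a pose let the fingers close. It gives the time, the measured TCP pose, the force, the opening and the grip force at its end, in the units of the state.
- bot.read_state(): the state, without advancing time (a new reading comes with each control period).
- imaging.read_camera(name): name is "scene" or "top"; returns a dict with "img" (480x640x3 uint8, red, green, blue), "fx", "fy", "cx", "cy" (pixels), "R" (3x3) and "t" (3): a world point X has camera coordinates R X + t. Camera axes: x right, y down, z forward; pixel columns grow to the right and rows downward; lengths in m; the calibration is good to about 2 mm. A picture is of the moment at which its call begins. There is no depth.
- bot.finish_job(): hands the job in; it is judged then, once.
The state is a dict: "time": time; "q": joint angles; "joint_vel": joint speeds; "joint_torque": joint torques, N m; "tool_pos": TCP position; "tcp_rot": TCP orientation; "wrist_force": force on the tool from outside, world axes, zero at the start; "torque": the same for the moment, N m; "width": opening from 0.0 (shut) to 1.0 (fully open); "grip_force": force on a finger pad.
Only numpy, scipy, OpenCV 4.12 (cv2) and the standard library are available. Lean on these libraries where they do the work, as an engineer would, in place of code of your own. Each camera call takes 0.05 s, during which the arm holds its last target. There are 200 camera calls.

## Working session

There is one attempt and no reset: what is moved stays moved. The work goes in short steps, Python scripts to look and compute and a tool call to move; the robot and the scene stay as the last step left them, time stands still between calls to the robot, and variables do not carry over. Pictures are saved under pics/ and viewed, at most 10 in all, crops included, and the job is handed in when it is done.

Besides the shell and the picture viewer there is one more tool, called after "Request:" by a JSON object that holds its "op" and its "data", one argument or row to a line. step_arm: Moves the arm, as the interface text tells. Scaled input: -1 to 1 covers 500 mm each way for a shift and 30 degrees each way for a turn. Its arguments: {"type":"object","properties":{"series":{"type":"array","items":{"type":"object","properties":{"grip":{"type":"number"},"x":{"type":"number","minimum":-1,"maximum":1},"y":{"type":"number","minimum":-1,"maximum":1},"z":{"type":"number","minimum":-1,"maximum":1},"ax":{"type":"number","minimum":-1,"maximum":1},"ay":{"type":"number","minimum":-1,"maximum":1},"az":{"type":"number","minimum":-1,"maximum":1}}}},"force":{"type":"number"}},"required":["series"]}

```bash
mkdir -p pics; cat > h.py <<'E'
import numpy as np,cv2
from workcell import bot,imaging
def ray(c,u,v):
    d=np.array([(u-c['cx'])/c['fx'],(v-c['cy'])/c['fy'],1.]);R=np.array(c['R']);t=np.array(c['t'])
    return -R.T@t,R.T@d
def plane(c,u,v,z):
    o,d=ray(c,u,v);return o+d*(z-o[2])/d[2]
def tri(c1,p1,c2,p2):
    A=[];b=[]
    for c,p in((c1,p1),(c2,p2)):
        o,d=ray(c,*p);d/=np.linalg.norm(d);P=np.eye(3)-np.outer(d,d);A.append(P);b.append(P@o)
    return np.linalg.lstsq(np.vstack(A),np.hstack(b),rcond=None)[0]
def proj(c,X):
    p=np.array(c['R'])@X+np.array(c['t']);return c['fx']*p[0]/p[2]+c['cx'],c['fy']*p[1]/p[2]+c['cy']
def save(c,n): cv2.imwrite('pics/'+n+'.png',c['img'][:,:,::-1])
E
python3 - <<'E'
from h import *
for n in('scene','top'):
    c=imaging.read_camera(n);save(c,n+'0');R=np.array(c['R']);print(n,-R.T@np.array(c['t']),R[2],c['fx'])
    h=cv2.cvtColor(c['img'],cv2.COLOR_RGB2HSV)
    m=(((h[...,0]<6)|(h[...,0]>174))&(h[...,1]>150)&(h[...,2]>80)).astype(np.uint8)
    k,l,s,ce=cv2.connectedComponentsWithStats(m)
    for i in range(1,k):
        if s[i,4]>20: print(s[i],ce[i])
print(bot.read_state())
E
```

```text
scene [1.12981306 0.94268044 1.15423099] [-0.37049617 -0.60392172 -0.70569905] 578.4007299304366
[311  86  50  16 169] [334.71005917  94.89349112]
[267 210   5  10  33] [268.51515152 214.78787879]
top [0.38583755 0.03254347 1.34796161] [ 0.1497126  -0.01091457 -0.98866931] 474.3849511745568
[374 220  24  11  80] [385.525 224.9  ]
[ 551  390   24   55 1139] [562.44688323 416.58823529]
{'time': 0.1, 'q': array([-1.20490486e+00,  2.64699042e-01,  1.60532194e+00, -1.61550705e-06,
        1.27368937e+00, -3.69229391e-02]), 'joint_vel': array([ 0.00255691, -0.00189997, -0.00042817, -0.00185185, -0.00197683,
       -0.00149967]), 'joint_torque': array([ 2.94313695e-04, -5.16708112e+01, -3.68589842e+01, -4.86764361e-05,
        6.24843640e-03,  1.67020607e-05]), 'tool_pos': array([ 0.26432171, -0.62028169,  0.20682664]), 'tcp_rot': array([-3.07604179e+00, -6.28053079e-01,  5.46716826e-04]), 'wrist_force': array([-0.32596668, -0.91687804, -0.71618165]), 'torque': array([-0.01255872, -0.00875549,  0.03788687]), 'grip_force': 0.0, 'width': 1.0026579046934407}
```

View pics/scene0.png

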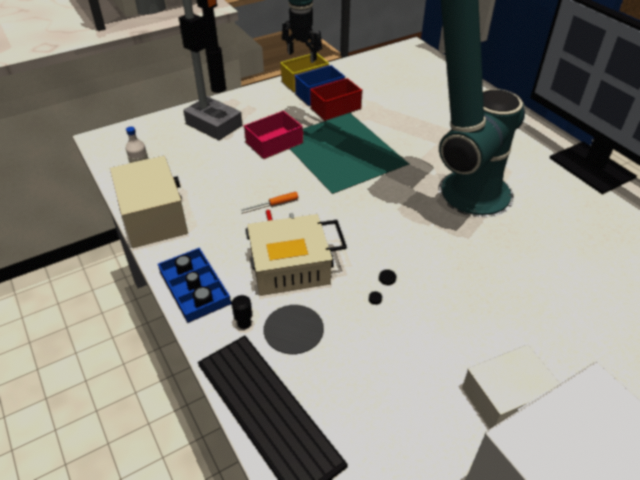

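View pics/top0.png

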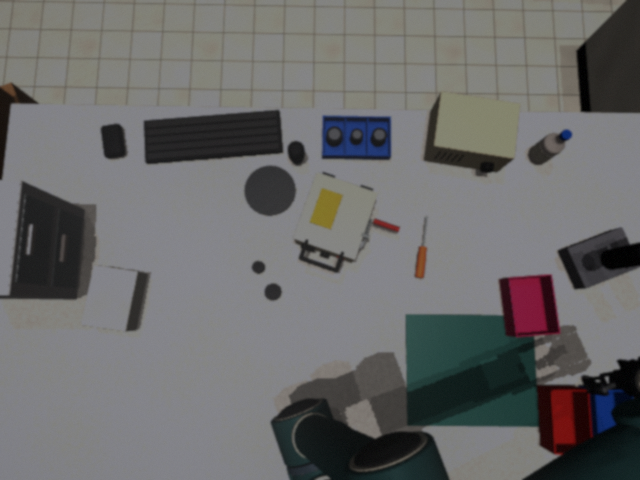

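The scene view shows the cream lamp house at (290,250), its black bar at (335,235) and the red handle at (268,214). In the top view the house is at (336,218), the bar at (321,258) and the handle at (386,225). I'll zoom in on both.

```bash
python3 - <<'E'
from h import *
a=cv2.imread('pics/top0.png')[160:290,280:440];b=cv2.imread('pics/scene0.png')[190:310,230:390]
a=cv2.resize(a,None,fx=5,fy=5,interpolation=cv2.INTER_CUBIC)[:600];b=cv2.resize(b,None,fx=5,fy=5,interpolation=cv2.INTER_CUBIC)
cv2.imwrite('pics/tz.png',a);cv2.imwrite('pics/sz.png',b)
E
```

```text
(no output)
```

View pics/tz.png

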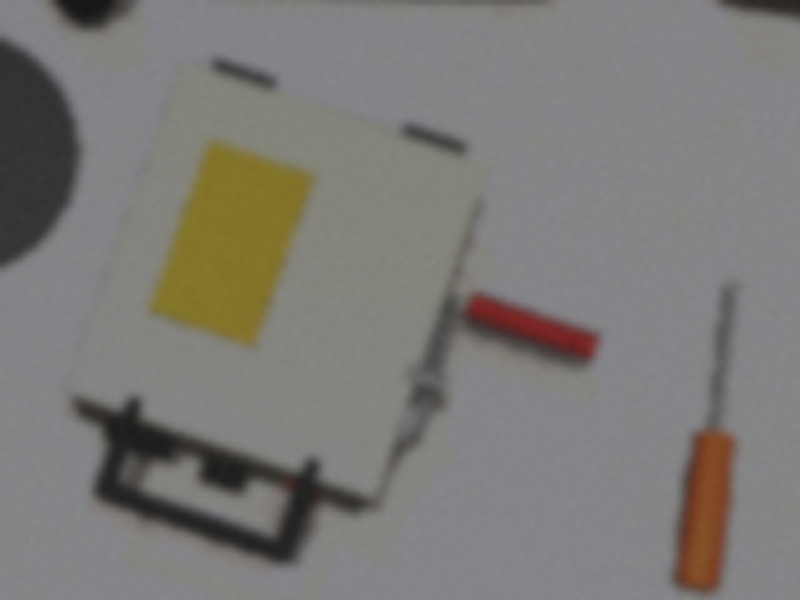

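View pics/sz.png

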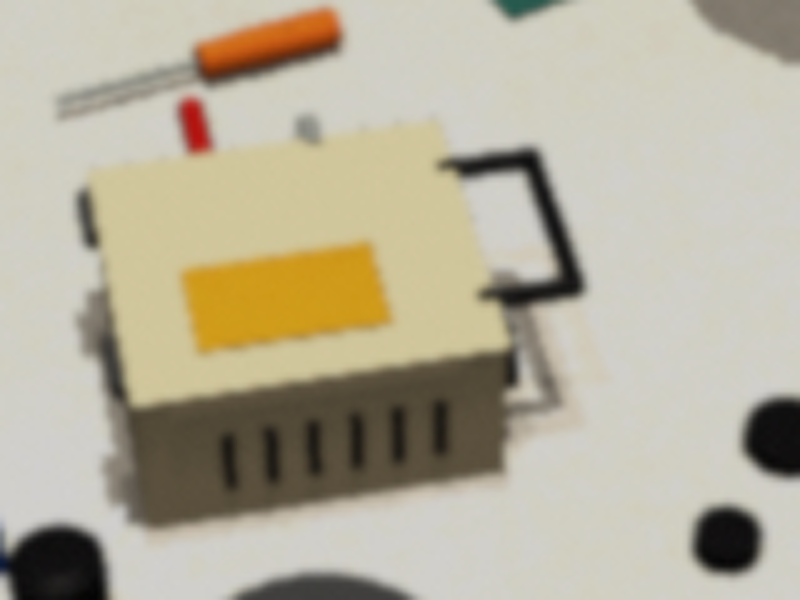

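The zooms give the bar's corners: top (103,492) and (290,552), scene (575,285) and (530,157). The red handle's tip is at top (594,347) and scene (190,103).

```bash
cat >> h.py <<'E'
E
python3 - <<'E'
from h import *
from scipy.spatial.transform import Rotation as Ro
T=imaging.read_camera('top');S=imaging.read_camera('scene')
t=lambda u,v:(u/5+280,v/5+160); s=lambda u,v:(u/5+230,v/5+190)
L=tri(T,t(103,490),S,s(573,288));R=tri(T,t(290,551),S,s(532,157));H=tri(T,t(592,347),S,s(189,104))
print('bar',L,R,(L+R)/2,np.linalg.norm(L-R));print('tip',H)
d=L-R;yaw=np.arctan2(-d[0],d[1]);print('yaw bar',np.degrees(yaw))
# cover far corners / front corners at z=.098
for p in[(185,66),(482,180),(372,508),(72,397)]:print(plane(T,*t(*p),.098))
for p in[(88,172),(135,405),(508,348),(437,122)]:print(plane(S,*s(*p),.098))
h0,h1=plane(T,*t(474,307),.055),plane(T,*t(592,347),.055);print('handle',h0,h1,(h0+h1)/2)
for z in(0,.005,):print('driver',[plane(T,*t(*p),.01)[:2] for p in[(730,285),(697,585)]])
st=bot.read_state();print(Ro.from_rotvec(st['tcp_rot']).as_matrix())
E
```

```text
bar [0.53117639 0.07508308 0.09187654] [ 0.49782856 -0.02308409  0.09101178] [0.51450247 0.0259995  0.09144416] 0.10368036657703265
tip [ 0.61871053 -0.19320622  0.05367249]
yaw bar -18.762859105404175
[0.76372099 0.03434859 0.098     ]
[ 0.70240933 -0.12737503  0.098     ]
[ 0.52302859 -0.06802437  0.098     ]
[0.58036709 0.09211807 0.098     ]
[ 0.71025978 -0.125701    0.098     ]
[0.76413975 0.03827122 0.098     ]
[0.58549888 0.09938342 0.098     ]
[ 0.52939266 -0.06481468  0.098     ]
handle [ 0.64077732 -0.12803837  0.055     ] [ 0.61913053 -0.19347855  0.055     ] [ 0.62995393 -0.16075846  0.055     ]
driver [array([ 0.66469771, -0.28154708]), array([ 0.4913525 , -0.25918829])]
driver [array([ 0.66469771, -0.28154708]), array([ 0.4913525 , -0.25918829])]
[[ 9.19966138e-01  3.91997483e-01 -5.27585927e-04]
 [ 3.91997837e-01 -9.19965178e-01  1.32943518e-03]
 [ 3.57745624e-05 -1.42984789e-03 -9.99998977e-01]]
```

Request:
{"op": "step_arm", "data": {
  "series": [
    {"x": 0.96,"y": -0.98,"az": -1,"grip": 0.2},
    {"x": 0.96,"y": -0.98,"az": -1,"grip": 0.2},
    {"x": 0.96,"y": -0.98,"az": -1,"grip": 0.2},
    {"x": 0.96,"y": -0.98,"az": -1,"grip": 0.2},
    {"x": 0.96,"y": -0.98,"az": -1,"grip": 0.2},
    {"x": 0.96,"y": -0.98,"az": -1,"grip": 0.2},
    {"x": 0.96,"y": -0.98,"az": -1,"grip": 0.2},
    {"x": 0.96,"y": -0.98,"az": -1,"grip": 0.2},
    {"x": 0.96,"y": -0.98,"az": -1,"grip": 0.2},
    {"x": 0.96,"y": -0.98,"az": -1,"grip": 0.2},
    {"x": 0.96,"y": -0.98,"az": -1,"grip": 0.2},
    {"x": 0.96,"y": -0.98,"az": -1,"grip": 0.2}
  ],
  "force": 25
}}

```text
validation failed for argument at $.se...
```

```bash
cat >> h.py <<'E'
from scipy.spatial.transform import Rotation as Ro
YAW=np.radians(-18.5);O=np.array([.644,-.016,0.]);RH=Ro.from_euler('z',YAW).as_matrix()
def world(p): return O+RH@np.array(p)
def house(p): return RH.T@(np.array(p)-O)
def go(X,Rt=None):
    st=bot.read_state();R=Ro.from_rotvec(st['tcp_rot']).as_matrix()
    if Rt is None: Rt=np.c_[RH[:,1],RH[:,0],[0,0,-1]]
    a=Ro.from_matrix(R.T@Rt).as_rotvec(degrees=True)/30
    print('t',round(st['time'],2),'pos',st['tool_pos'].round(4),'house',house(st['tool_pos']).round(4),'w',round(st['width'],3),'F',st['wrist_force'].round(1))
    print('shift',(R.T@(np.array(X)-st['tool_pos'])/.5).round(4),'turn',a.round(3))
E
python3 -c "
from h import *
go(world([-.139,0,.16]))"
```

```text
t 0.2 pos [ 0.2644 -0.6205  0.2072] house [-0.1682 -0.6937  0.2072] w 1.0 F [-1.2 -0.3  0.1]
shift [ 0.9644 -0.9991  0.0959] turn [-3.000e-03 -1.000e-03 -1.614e+00]
```

The call was refused, perhaps because every key has to be present. I'll retry with all seven keys in each row.

Request:
{"op": "step_arm", "data": {
  "series": [
    {"x": 0.96,"y": -0.98,"z": 0,"ax": 0,"ay": 0,"az": -1,"grip": 0.2},
    {"x": 0.96,"y": -0.98,"z": 0,"ax": 0,"ay": 0,"az": -1,"grip": 0.2},
    {"x": 0.96,"y": -0.98,"z": 0,"ax": 0,"ay": 0,"az": -1,"grip": 0.2},
    {"x": 0.96,"y": -0.98,"z": 0,"ax": 0,"ay": 0,"az": -1,"grip": 0.2},
    {"x": 0.96,"y": -0.98,"z": 0,"ax": 0,"ay": 0,"az": -1,"grip": 0.2},
    {"x": 0.96,"y": -0.98,"z": 0,"ax": 0,"ay": 0,"az": -1,"grip": 0.2},
    {"x": 0.96,"y": -0.98,"z": 0,"ax": 0,"ay": 0,"az": -1,"grip": 0.2},
    {"x": 0.96,"y": -0.98,"z": 0,"ax": 0,"ay": 0,"az": -1,"grip": 0.2},
    {"x": 0.96,"y": -0.98,"z": 0,"ax": 0,"ay": 0,"az": -1,"grip": 0.2},
    {"x": 0.96,"y": -0.98,"z": 0,"ax": 0,"ay": 0,"az": -1,"grip": 0.2},
    {"x": 0.96,"y": -0.98,"z": 0,"ax": 0,"ay": 0,"az": -1,"grip": 0.2},
    {"x": 0.96,"y": -0.98,"z": 0,"ax": 0,"ay": 0,"az": -1,"grip": 0.2}
  ],
  "force": 25
}}

```text
time: 1.4
tool_pos: [0.4831, -0.0601, 0.2083]
tcp_rot: [2.81, 1.403, 0.001]
wrist_force: [0.2, -0.8, -0.0]
width: 0.398
grip_force: 0.0
```

```bash
python3 -c "
from h import *
go(world([-.139,0,.14]))"
```

```text
t 1.4 pos [ 0.4831 -0.0601  0.2083] house [-0.1386 -0.0928  0.2083] w 0.398 F [ 0.2 -0.8 -0. ]
shift [ 0.1758 -0.0596  0.1365] turn [ 0.002 -0.    -0.614]
```

Request:
{"op": "step_arm", "data": {
  "series": [
    {"x": 0.176,"y": -0.06,"z": 0.136,"ax": 0,"ay": 0,"az": -0.614,"grip": 0.2},
    {"x": 0.176,"y": -0.06,"z": 0.136,"ax": 0,"ay": 0,"az": -0.614,"grip": 0.2},
    {"x": 0.176,"y": -0.06,"z": 0.136,"ax": 0,"ay": 0,"az": -0.614,"grip": 0.2},
    {"x": 0.176,"y": -0.06,"z": 0.136,"ax": 0,"ay": 0,"az": -0.614,"grip": 0.2},
    {"x": 0.176,"y": -0.06,"z": 0.136,"ax": 0,"ay": 0,"az": -0.614,"grip": 0.2}
  ]
}}

```text
time: 1.9
tool_pos: [0.5118, 0.0256, 0.1405]
tcp_rot: [2.55, 1.834, -0.001]
wrist_force: [-0.7, 0.7, -0.1]
width: 0.399
grip_force: 0.0
```

```bash
python3 -c "
from h import *
go(world([-.139,0,.083]))
S=imaging.read_camera('scene');i=S['img'][170:290,270:430,::-1]
cv2.imwrite('pics/s1.png',cv2.resize(i,None,fx=5,fy=5,interpolation=cv2.INTER_CUBIC))"
```

```text
t 1.9 pos [0.5118 0.0256 0.1405] house [-0.1385 -0.0025  0.1405] w 0.399 F [-0.7  0.7 -0.1]
shift [ 0.0052 -0.0009  0.1151] turn [ 0.001  0.001 -0.002]
```

View pics/s1.png

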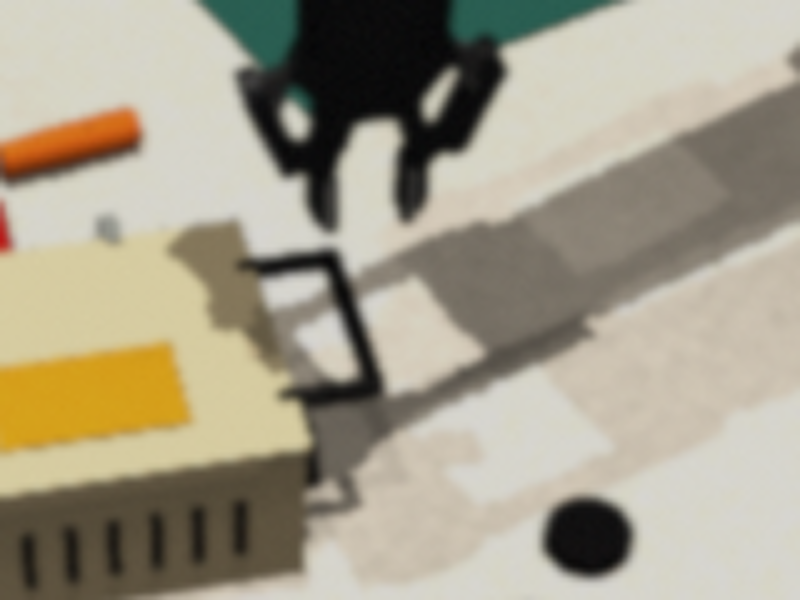

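The fingers (tips at crop (322,225) and (408,215)) are above the bar (middle about (355,325)). I'll check the alignment numerically by projecting.

```bash
python3 -c "
from h import *
S=imaging.read_camera('scene');z=lambda p:((p[0]-270)*5,(p[1]-170)*5)
p=bot.read_state()['tool_pos'];print('tcp',z(proj(S,p)),z(proj(S,p+[0,0,.005])),'at bar',z(proj(S,[p[0],p[1],.096])),'open8mm up pads',[z(proj(S,p+RH@[s*.017,0,.006])) for s in(1,-1)])
print('bar ends',[z(proj(S,world([-.139,s*.05,.096]))) for s in(1,-1)])
for u,v in[(377,388),(334,257)]:print(house(plane(S,u/5+270,v/5+170,.096)))
"
```

```text
tcp (np.float64(353.6558319320241), np.float64(248.15465939109515)) (np.float64(353.9383254390691), np.float64(241.01565478129658)) at bar (np.float64(351.1424904906431), np.float64(311.6703002413807)) open8mm up pads [(np.float64(321.9771472342899), np.float64(244.27490295535932)), (np.float64(385.89660189643126), np.float64(234.90973617317024))]
bar ends [(np.float64(378.21088797492166), np.float64(380.61044179552493)), (np.float64(332.6804393428057), np.float64(252.36977947476817))]
[-0.13706879  0.05507546  0.096     ]
[-0.13882894 -0.04626577  0.096     ]
```

Request:
{"op": "step_arm", "data": {
  "series": [
    {"x": 0.005,"y": 0.004,"z": 0.06,"ax": 0,"ay": 0,"az": 0,"grip": 0.2},
    {"x": 0.005,"y": 0.004,"z": 0.115,"ax": 0,"ay": 0,"az": 0,"grip": 0.2},
    {"x": 0.005,"y": 0.004,"z": 0.115,"ax": 0,"ay": 0,"az": 0,"grip": 0.2},
    {"x": 0.005,"y": 0.004,"z": 0.115,"ax": 0,"ay": 0,"az": 0,"grip": 0.7},
    {"x": 0.005,"y": 0.004,"z": 0.115,"ax": 0,"ay": 0,"az": 0,"grip": 1},
    {"x": 0.005,"y": 0.004,"z": 0.115,"ax": 0,"ay": 0,"az": 0,"grip": 1},
    {"x": 0.005,"y": 0.004,"z": 0.115,"ax": 0,"ay": 0,"az": 0,"grip": 1},
    {"x": 0.005,"y": 0.004,"z": 0.115,"ax": 0,"ay": 0,"az": 0,"grip": 1}
  ],
  "force": 25
}}

```text
time: 2.8
tool_pos: [0.515, 0.0281, 0.0834]
tcp_rot: [2.549, 1.835, 0.002]
wrist_force: [0.5, -0.2, -0.0]
width: 0.005
grip_force: 0.0
```

The fingers shut on nothing, so I'll look at where they are.

```bash
python3 -c "
from h import *
S=imaging.read_camera('scene');i=S['img'][170:290,270:430,::-1]
T=imaging.read_camera('top');j=T['img'][200:290,270:390,::-1]
a=cv2.resize(i,(400,300),interpolation=cv2.INTER_CUBIC);b=cv2.resize(j,(400,300),interpolation=cv2.INTER_CUBIC)
cv2.imwrite('pics/s2.png',np.hstack([a,b]))"
```

```text
(no output)
```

View pics/s2.png

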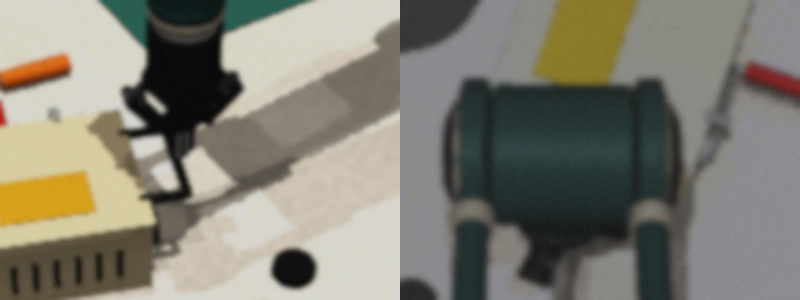

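```bash
python3 -c "
from h import *
S=imaging.read_camera('scene');z=lambda p:((p[0]-270)*5,(p[1]-170)*5)
p=bot.read_state()['tool_pos'];print(p,'tcp',z(proj(S,p)),z(proj(S,p+[0,0,.019])),'bar',[z(proj(S,world([-.139,s,.096]))) for s in(.05,0,-.05)])
i=S['img'][170:290,270:430,::-1]
i=cv2.resize(i[30:100,10:110],None,fx=8,fy=8,interpolation=cv2.INTER_CUBIC)
i=cv2.convertScaleAbs((255*(i/255.)**.5))
cv2.imwrite('pics/s3.png',i)"
```

```text
[0.51451525 0.02809792 0.08280365] tcp (np.float64(350.48477465058227), np.float64(334.50357353608524)) (np.float64(351.5099539671914), np.float64(308.65055206042086)) bar [(np.float64(378.21088797492166), np.float64(380.61044179552493)), (np.float64(354.93143908989765), np.float64(315.04175022388335)), (np.float64(332.6804393428057), np.float64(252.36977947476817))]
```

View pics/s3.png

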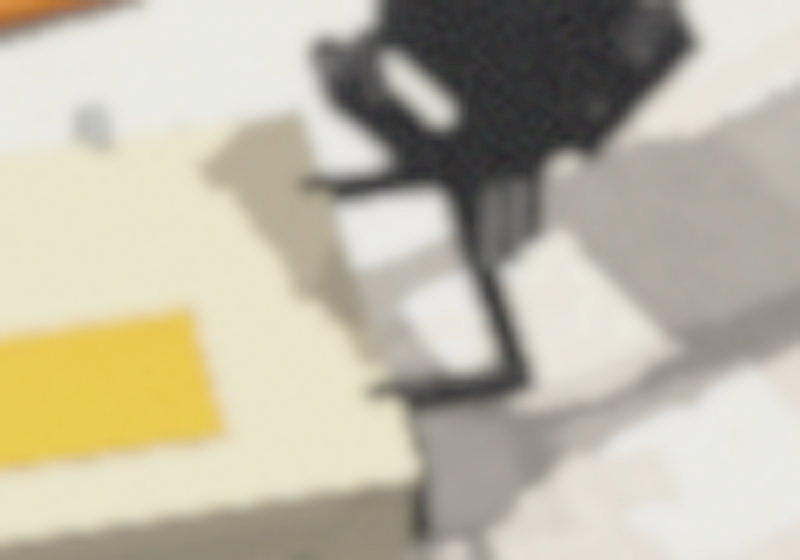

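```bash
python3 -c "
from h import *
S=imaging.read_camera('scene');T=imaging.read_camera('top')
print('tip seen',[house(plane(S,343.75,232.,z)) for z in(.083,.095)], 'cmd',house(bot.read_state()['tool_pos']))
print('base',proj(S,np.zeros(3)),proj(T,np.zeros(3)))
print(bot.read_state())
"
```

```text
tip seen [array([-0.15080777, -0.01528338,  0.083     ]), array([-0.14736512, -0.00320113,  0.095     ])] cmd [-0.1369062   0.00069571  0.08261051]
base (np.float64(474.00866186905427), np.float64(191.7201534714135)) (np.float64(325.8641173348766), np.float64(458.7802688682036))
{'time': 3.05, 'q': array([ 6.22184958e-03,  7.80802731e-02,  2.06694777e+00, -7.71643897e-07,
        9.96588572e-01,  3.29009158e-01]), 'joint_vel': array([ 4.62701619e-04,  1.85813959e-03,  1.72737430e-03,  4.55624080e-05,
       -1.53970811e-03, -8.81913937e-04]), 'joint_torque': array([-9.28032707e-03, -3.67545533e+01, -3.23190808e+01, -7.73924421e-04,
       -9.50810463e-04,  6.33311720e-05]), 'tool_pos': array([0.51438937, 0.02810074, 0.08261051]), 'tcp_rot': array([-2.54953314e+00, -1.83559289e+00,  3.12732250e-05]), 'wrist_force': array([ 0.48086015, -0.01055976, -0.19889449]), 'torque': array([-0.02954073, -0.00861761, -0.03370715]), 'grip_force': 0.0, 'width': 0.0006058968317802349}
```

```bash
python3 -c "
from h import *
S=imaging.read_camera('scene');T=imaging.read_camera('top')
R=Ro.from_rotvec([-3.07604179e+00,-6.28053079e-01,5.46716826e-04]).as_matrix();p=np.array([.26432,-.62028,.20683])
for s in(.05,-.05):
  X=p+R@[0,s,-.013];print(proj(S,X),proj(T,X))
q=np.array([.5144,.0281,.0826]);print('drum',[proj(T,q+[0,0,h]) for h in(.15,.3)])
a=cv2.imread('pics/scene0.png')[0:80,260:360];b=cv2.imread('pics/top0.png')[340:420,540:640]
f=lambda i:cv2.convertScaleAbs(255*(cv2.resize(i,None,fx=4,fy=4,interpolation=cv2.INTER_CUBIC)/255.)**.5)
cv2.imwrite('pics/g.png',np.hstack([f(a),f(b)]))"
```

```text
(np.float64(288.67741909795825), np.float64(59.39864536859778)) (np.float64(614.3923339203488), np.float64(361.21597630043846))
(np.float64(312.58978985817646), np.float64(68.03678796511801)) (np.float64(576.4332908090971), np.float64(378.13165216171166))
drum [(np.float64(318.37442416886455), np.float64(258.53857023616206)), (np.float64(318.7750623486541), np.float64(250.16988876865076))]
```

View pics/g.png

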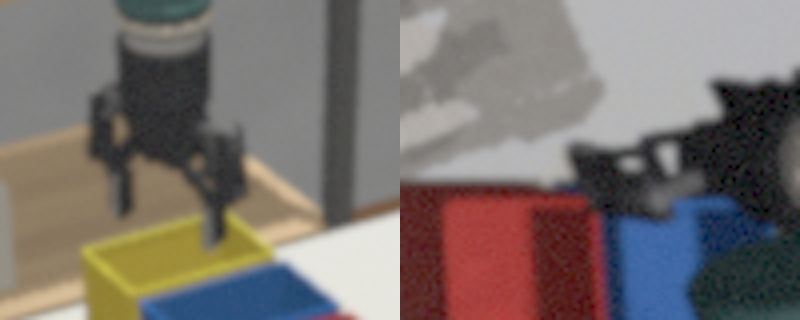

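Both views show the real tips about 10–15 mm higher, and a bit more toward the front, than I assumed, so the fingers closed just over or in front of the bar. I'll rise, open wider, shift toward the house and then feel downward.

Request:
{"op": "step_arm", "data": {
  "series": [
    {"x": 0,"y": 0,"z": -0.06,"ax": 0,"ay": 0,"az": 0,"grip": 1},
    {"x": 0,"y": 0.014,"z": -0.06,"ax": 0,"ay": 0,"az": 0,"grip": 0},
    {"x": 0,"y": 0.014,"z": -0.06,"ax": 0,"ay": 0,"az": 0,"grip": 0},
    {"x": 0,"y": 0.014,"z": -0.04,"ax": 0,"ay": 0,"az": 0,"grip": 0},
    {"x": 0,"y": 0.014,"z": -0.02,"ax": 0,"ay": 0,"az": 0,"grip": 0},
    {"x": 0,"y": 0.014,"z": 0,"ax": 0,"ay": 0,"az": 0,"grip": 0},
    {"x": 0,"y": 0.014,"z": 0.006,"ax": 0,"ay": 0,"az": 0,"grip": 0}
  ]
}}

```text
time: 3.85
tool_pos: [0.5187, 0.0258, 0.0766]
tcp_rot: [-2.547, -1.834, 0.006]
wrist_force: [-0.1, -0.5, 0.1]
width: 0.504
grip_force: 0.0
```

Request:
{"op": "step_arm", "data": {
  "series": [
    {"x": 0,"y": 0,"z": 0.006,"ax": 0,"ay": 0,"az": 0,"grip": 0},
    {"x": 0,"y": 0,"z": 0.012,"ax": 0,"ay": 0,"az": 0,"grip": 0}
  ]
}}

```text
time: 4.05
tool_pos: [0.5211, 0.0258, 0.0732]
tcp_rot: [-2.55, -1.835, 0.0]
wrist_force: [0.4, -0.0, 0.9]
width: 0.501
grip_force: 0.0
```

No contact so far, so I'll go a little lower and close.

Request:
{"op": "step_arm", "data": {
  "series": [
    {"x": 0,"y": 0,"z": 0.006,"ax": 0,"ay": 0,"az": 0,"grip": 0},
    {"x": 0,"y": 0,"z": 0.006,"ax": 0,"ay": 0,"az": 0,"grip": 0.5},
    {"x": 0,"y": 0,"z": 0.006,"ax": 0,"ay": 0,"az": 0,"grip": 1},
    {"x": 0,"y": 0,"z": 0.006,"ax": 0,"ay": 0,"az": 0,"grip": 1},
    {"x": 0,"y": 0,"z": 0.006,"ax": 0,"ay": 0,"az": 0,"grip": 1},
    {"x": 0,"y": 0,"z": 0.006,"ax": 0,"ay": 0,"az": 0,"grip": 1}
  ],
  "force": 25
}}

```text
time: 4.65
tool_pos: [0.5181, 0.0267, 0.0706]
tcp_rot: [-2.546, -1.832, 0.006]
wrist_force: [-7.9, 3.2, 6.6]
width: 0.127
grip_force: 24.7
```

Gripped: the opening is about 11 mm, which matches the 12 mm bar. I'll lift along the arc about the hinge.

Request:
{"op": "step_arm", "data": {
  "series": [
    {"x": 0,"y": -0.004,"z": -0.038,"ax": 0,"ay": 0,"az": 0,"grip": 1},
    {"x": 0,"y": 0,"z": -0.076,"ax": 0,"ay": 0,"az": 0,"grip": 1},
    {"x": 0,"y": 0.008,"z": -0.113,"ax": 0,"ay": 0,"az": 0,"grip": 1},
    {"x": 0,"y": 0.018,"z": -0.15,"ax": 0,"ay": 0,"az": 0,"grip": 1},
    {"x": 0,"y": 0.032,"z": -0.185,"ax": 0,"ay": 0,"az": 0,"grip": 1},
    {"x": 0,"y": 0.048,"z": -0.22,"ax": 0,"ay": 0,"az": 0,"grip": 1}
  ]
}}

```text
time: 5.25
tool_pos: [0.5418, 0.0187, 0.1796]
tcp_rot: [-2.547, -1.833, 0.005]
wrist_force: [1.3, 1.6, -7.0]
width: 0.118
grip_force: 24.3
```

Request:
{"op": "step_arm", "data": {
  "series": [
    {"x": 0,"y": 0.019,"z": -0.033,"ax": 0,"ay": 0,"az": 0,"grip": 1},
    {"x": 0,"y": 0.04,"z": -0.064,"ax": 0,"ay": 0,"az": 0,"grip": 1},
    {"x": 0,"y": 0.064,"z": -0.094,"ax": 0,"ay": 0,"az": 0,"grip": 1},
    {"x": 0,"y": 0.09,"z": -0.121,"ax": 0,"ay": 0,"az": 0,"grip": 1},
    {"x": 0,"y": 0.119,"z": -0.147,"ax": 0,"ay": 0,"az": 0,"grip": 1},
    {"x": 0,"y": 0.149,"z": -0.17,"ax": 0,"ay": 0,"az": 0,"grip": 1}
  ]
}}

```text
time: 5.85
tool_pos: [0.6104, -0.0043, 0.2673]
tcp_rot: [-2.543, -1.832, 0.009]
wrist_force: [-13.1, 2.5, 11.9]
width: 0.096
grip_force: 24.1
```

```bash
python3 -c "
from h import *
go(bot.read_state()['tool_pos'])
T=imaging.read_camera('top');S=imaging.read_camera('scene')
for c in(T,S):
    h=cv2.cvtColor(c['img'],cv2.COLOR_RGB2HSV)
    m=(((h[...,0]<6)|(h[...,0]>174))&(h[...,1]>120)&(h[...,2]>60)).astype(np.uint8)
    k,l,s,ce=cv2.connectedComponentsWithStats(m)
    print([(s[i],ce[i]) for i in range(1,k) if s[i,4]>15 and 230<ce[i][0]<430 and 150<ce[i][1]<300])
"
```

```text
t 5.85 pos [ 0.6104 -0.0043  0.2673] house [-0.0356  0.0005  0.2673] w 0.096 F [-13.1   2.5  11.9]
shift [0. 0. 0.] turn [-0.018  0.002  0.001]
[(array([378, 218,  25,  12, 109], dtype=int32), array([389.47706422, 223.36697248]))]
[]
```

Request:
{"op": "step_arm", "data": {
  "series": [
    {"x": 0,"y": 0.005,"z": -0.012,"ax": 0,"ay": 0,"az": 0,"grip": 1},
    {"x": 0,"y": 0.012,"z": -0.018,"ax": 0,"ay": 0,"az": 0,"grip": 1},
    {"x": 0,"y": 0.018,"z": -0.022,"ax": 0,"ay": 0,"az": 0,"grip": 1},
    {"x": 0,"y": 0.018,"z": -0.022,"ax": 0,"ay": 0,"az": 0,"grip": 1}
  ]
}}

```text
time: 6.35
tool_pos: [0.6235, -0.0085, 0.2766]
tcp_rot: [2.549, 1.835, 0.001]
wrist_force: [-0.7, -0.5, -0.2]
width: 0.002
grip_force: 0.0
```

```bash
python3 -c "
from h import *
go(bot.read_state()['tool_pos'])
T=imaging.read_camera('top');S=imaging.read_camera('scene')
a=T['img'][160:280,290:410,::-1];b=S['img'][150:270,220:340,::-1]
f=lambda i:cv2.convertScaleAbs(255*(cv2.resize(i,(400,400),interpolation=cv2.INTER_CUBIC)/255.)**.6)
cv2.imwrite('pics/o.png',np.hstack([f(a),f(b)]))
"
```

```text
t 6.35 pos [ 0.6235 -0.0085  0.2766] house [-0.0218  0.0006  0.2766] w 0.002 F [-0.7 -0.5 -0.2]
shift [0. 0. 0.] turn [ 0.001 -0.    -0.   ]
```

View pics/o.png

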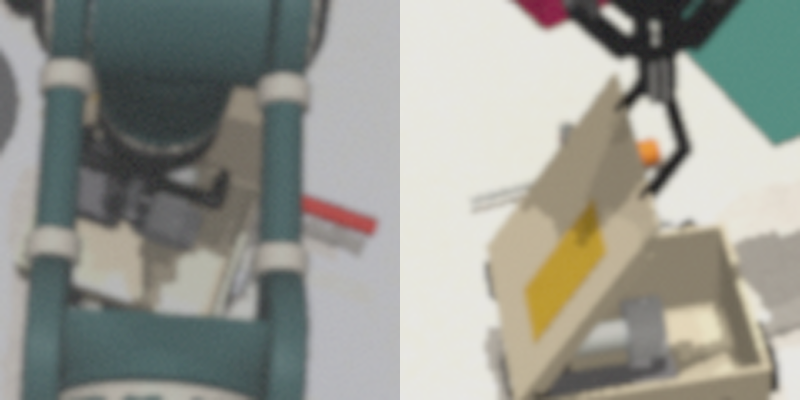

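The gripper slipped off the bar and shut, but the cover stands open by itself. The near end of the bar is at crop (687,150) and the front +y corner of the cover at (657,222). I'll estimate the cover angle from these.

```bash
python3 -c "
from h import *
S=imaging.read_camera('scene');T=imaging.read_camera('top')
def yplane(c,u,v,yh):
    o,d=ray(c,u,v);o=house(o);d=RH.T@d;return o+d*(yh-o[1])/d[1]
for u,v,y in[((687-400)/3.333+220,150/3.333+150,.05),((657-400)/3.333+220,222/3.333+150,.088)]:
    p=yplane(S,u,v,y);print(p,np.hypot(p[0]-.099,p[2]-.096),np.arctan2(p[2]-.096,.099-p[0]))
# red handle, top view, outer end
h=cv2.cvtColor(T['img'],cv2.COLOR_RGB2HSV)
m=(((h[...,0]<6)|(h[...,0]>174))&(h[...,1]>120)&(h[...,2]>60)).astype(np.uint8);m[:,:360]=0;m[:,420:]=0;m[260:]=0;m[:150]=0
v,u=np.nonzero(m);print(u.min(),u.max(),np.median(v[u>=u.max()-3]))
e=(u.max()-1,np.median(v[u>=u.max()-3]));print('tip',yplane(T,*e,-.1795),[house(plane(T,*e,z)).round(4) for z in(.13,.14,.15)])
for th in(.9,.95,1.,1.05):
    pin=np.array([.099-.125*np.cos(th),.096+.125*np.sin(th)]);P=np.array([-.051,.080]);d=np.linalg.norm(pin-P);u=(pin-P)/d
    d=min(d,.1549);a=(85**2-70**2+(d*1e3)**2)/(2e3*d)/1e3;hh=np.sqrt(.085**2-a*a);n=np.array([u[1],-u[0]]);print(th,'before',P+a*u+hh*n,'after',P+a*u-hh*n)
"
```

```text
[-0.03740829  0.05        0.28591289] 0.2338249886090758 0.9479150900965653
[-0.00817638  0.088       0.25754667] 0.19386619685832224 0.9850314858454733
381 402 227.0
tip [ 0.03853637 -0.1795      0.06797745] [array([ 0.0241, -0.1725,  0.13  ]), array([ 0.0217, -0.1714,  0.14  ]), array([ 0.0194, -0.1703,  0.15  ])]
0.9 before [0.02177537 0.12391749] after [-0.04224264  0.16454767]
0.95 before [0.0191189  0.12804519] after [-0.03476348  0.16343486]
1.0 before [0.01541453 0.13304819] after [-0.0260289   0.16124927]
1.05 before [0.00903804 0.14017004] after [-0.01443201  0.15673189]
```

Request:
{"op": "step_arm", "data": {
  "series": [
    {"x": 0,"y": 0,"z": -0.09,"ax": 0,"ay": 0,"az": 0,"grip": 1},
    {"x": 0,"y": 0,"z": -0.17,"ax": 0,"ay": 0,"az": 0,"grip": 1},
    {"x": -0.1,"y": 0.03,"z": -0.17,"ax": 0,"ay": 0,"az": 0,"grip": 0},
    {"x": -0.2,"y": 0.06,"z": -0.17,"ax": 0,"ay": 0,"az": 0,"grip": 0},
    {"x": -0.297,"y": 0.093,"z": -0.17,"ax": 0,"ay": 0,"az": 0,"grip": 0},
    {"x": -0.297,"y": 0.093,"z": -0.17,"ax": 0,"ay": 0,"az": 0,"grip": 0},
    {"x": -0.297,"y": 0.093,"z": -0.17,"ax": 0,"ay": 0,"az": 0,"grip": 0}
  ]
}}

```text
time: 7.25
tool_pos: [0.6196, -0.1654, 0.3608]
tcp_rot: [-2.551, -1.831, 0.001]
wrist_force: [-0.7, 1.0, 0.8]
width: 0.499
grip_force: 0.0
```

```bash
cat > red.py <<'E'
from h import *
def red():
    for n in('top','scene'):
        c=imaging.read_camera(n);h=cv2.cvtColor(c['img'],cv2.COLOR_RGB2HSV)
        m=(((h[...,0]<6)|(h[...,0]>174))&(h[...,1]>120)&(h[...,2]>60)).astype(np.uint8);q=np.zeros_like(m);q[150:260,230:430]=m[150:260,230:430]
        k,l,s,ce=cv2.connectedComponentsWithStats(q)
        for i in range(1,k):
            if s[i,4]>12: print(n,s[i],ce[i].round(1),house(plane(c,*ce[i],.13)).round(4))
E
python3 -c "
from red import *
go(world([.0245,-.148,.099]));red()"
```

```text
t 7.25 pos [ 0.6196 -0.1654  0.3608] house [ 0.0242 -0.1494  0.3608] w 0.499 F [-0.7  1.   0.8]
shift [0.0026 0.0012 0.5237] turn [-0.002 -0.001 -0.006]
top [376 218  17   8  74] [383.4 221.6] [ 0.0225 -0.1246  0.13  ]
```

Request:
{"op": "step_arm", "data": {
  "series": [
    {"x": 0,"y": 0.006,"z": 0.08,"ax": 0,"ay": 0,"az": 0,"grip": 0},
    {"x": 0,"y": 0.006,"z": 0.16,"ax": 0,"ay": 0,"az": 0,"grip": 0},
    {"x": 0,"y": 0.006,"z": 0.24,"ax": 0,"ay": 0,"az": 0,"grip": 0},
    {"x": 0,"y": 0.006,"z": 0.32,"ax": 0,"ay": 0,"az": 0,"grip": 0},
    {"x": 0,"y": 0.006,"z": 0.38,"ax": 0,"ay": 0,"az": 0,"grip": 0},
    {"x": 0,"y": 0.006,"z": 0.4,"ax": 0,"ay": 0,"az": 0,"grip": 0}
  ]
}}

```text
time: 7.95
tool_pos: [0.6201, -0.1618, 0.1569]
tcp_rot: [-2.542, -1.835, 0.007]
wrist_force: [0.7, 1.3, -0.4]
width: 0.501
grip_force: 0.0
```

Request:
{"op": "step_arm", "data": {
  "series": [
    {"x": 0,"y": 0,"z": 0.02,"ax": 0,"ay": 0,"az": 0,"grip": 0},
    {"x": 0,"y": 0,"z": 0.04,"ax": 0,"ay": 0,"az": 0,"grip": 0},
    {"x": 0,"y": 0,"z": 0.06,"ax": 0,"ay": 0,"az": 0,"grip": 0}
  ]
}}

```text
time: 8.25
tool_pos: [0.6244, -0.1649, 0.1331]
tcp_rot: [2.547, 1.834, 0.004]
wrist_force: [-0.0, -1.2, -0.0]
width: 0.498
grip_force: 0.0
```

Request:
{"op": "step_arm", "data": {
  "series": [
    {"x": 0,"y": 0,"z": 0.02,"ax": 0,"ay": 0,"az": 0,"grip": 0},
    {"x": 0,"y": 0,"z": 0.04,"ax": 0,"ay": 0,"az": 0,"grip": 0},
    {"x": 0,"y": 0,"z": 0.06,"ax": 0,"ay": 0,"az": 0,"grip": 0}
  ]
}}

```text
time: 8.55
tool_pos: [0.623, -0.165, 0.1012]
tcp_rot: [2.55, 1.835, 0.001]
wrist_force: [-0.5, -0.2, 0.5]
width: 0.498
grip_force: 0.0
```

Request:
{"op": "step_arm", "data": {
  "series": [
    {"x": 0,"y": 0,"z": 0,"ax": 0,"ay": 0,"az": 0,"grip": 0.4},
    {"x": 0,"y": 0,"z": 0,"ax": 0,"ay": 0,"az": 0,"grip": 0.7},
    {"x": 0,"y": 0,"z": 0,"ax": 0,"ay": 0,"az": 0,"grip": 0.8},
    {"x": 0,"y": 0,"z": 0,"ax": 0,"ay": 0,"az": 0,"grip": 0.8},
    {"x": 0,"y": 0,"z": 0,"ax": 0,"ay": 0,"az": 0,"grip": 0.8}
  ],
  "force": 20
}}

```text
time: 9.05
tool_pos: [0.6209, -0.1642, 0.1003]
tcp_rot: [-2.547, -1.833, 0.004]
wrist_force: [-4.9, 0.6, -5.5]
width: 0.178
grip_force: 21.7
```

```bash
python3 -c "
from red import *
go(bot.read_state()['tool_pos']);print(bot.read_state()['grip_force']);red()"
```

```text
t 9.05 pos [ 0.6209 -0.1642  0.1003] house [ 0.0251 -0.1479  0.1003] w 0.178 F [-4.9  0.6 -5.5]
shift [0. 0. 0.] turn [-0.008  0.    -0.   ]
21.706684827804565
top [375 218   6   5  22] [377.7 219.7] [ 0.0224 -0.1089  0.13  ]
```

Gripped: the opening is about 15 mm, which matches the 16 mm handle. I'll swing the elbow along its 85 mm arc as far as centre first.

Request:
{"op": "step_arm", "data": {
  "series": [
    {"x": 0,"y": -0.009,"z": -0.011,"ax": 0,"ay": 0,"az": 0,"grip": 0.8},
    {"x": 0,"y": -0.014,"z": -0.017,"ax": 0,"ay": 0,"az": 0,"grip": 0.8},
    {"x": 0,"y": -0.019,"z": -0.022,"ax": 0,"ay": 0,"az": 0,"grip": 0.8},
    {"x": 0,"y": -0.025,"z": -0.027,"ax": 0,"ay": 0,"az": 0,"grip": 0.8},
    {"x": 0,"y": -0.03,"z": -0.032,"ax": 0,"ay": 0,"az": 0,"grip": 0.8},
    {"x": 0,"y": -0.03,"z": -0.032,"ax": 0,"ay": 0,"az": 0,"grip": 0.8}
  ]
}}

```text
time: 9.75
tool_pos: [0.6076, -0.1599, 0.118]
tcp_rot: [-2.549, -1.835, 0.002]
wrist_force: [-4.6, 0.3, -8.9]
width: 0.175
grip_force: 20.4
```

Request:
{"op": "step_arm", "data": {
  "series": [
    {"x": 0,"y": -0.007,"z": -0.006,"ax": 0,"ay": 0,"az": 0,"grip": 0.8},
    {"x": 0,"y": -0.011,"z": -0.009,"ax": 0,"ay": 0,"az": 0,"grip": 0.8},
    {"x": 0,"y": -0.014,"z": -0.011,"ax": 0,"ay": 0,"az": 0,"grip": 0.8},
    {"x": 0,"y": -0.014,"z": -0.011,"ax": 0,"ay": 0,"az": 0,"grip": 0.8}
  ]
}}

```text
time: 10.15
tool_pos: [0.6018, -0.1579, 0.1235]
tcp_rot: [2.549, 1.835, 0.0]
wrist_force: [-5.0, -0.0, -8.1]
width: 0.171
grip_force: 19.9
```

```bash
python3 -c "
from red import *
go(bot.read_state()['tool_pos']);S=imaging.read_camera('scene');red()"
```

```text
t 10.15 pos [ 0.6018 -0.1579  0.1235] house [ 0.005  -0.148   0.1235] w 0.171 F [-5.  -0.  -8.1]
shift [0. 0. 0.] turn [0. 0. 0.]
top [374 223   5   6  18] [376.4 225.4] [ 0.0069 -0.1105  0.13  ]
```

Request:
{"op": "step_arm", "data": {
  "series": [
    {"x": 0,"y": -0.004,"z": -0.003,"ax": 0,"ay": 0,"az": 0,"grip": 0.8},
    {"x": 0,"y": -0.008,"z": -0.005,"ax": 0,"ay": 0,"az": 0,"grip": 0.8},
    {"x": 0,"y": -0.008,"z": -0.005,"ax": 0,"ay": 0,"az": 0,"grip": 0.8}
  ]
}}

```text
time: 10.6
tool_pos: [0.5987, -0.1568, 0.1262]
tcp_rot: [2.548, 1.835, 0.001]
wrist_force: [-2.0, -1.3, -7.3]
width: 0.175
grip_force: 19.8
```

Request:
{"op": "step_arm", "data": {
  "series": [
    {"x": 0,"y": -0.003,"z": -0.002,"ax": 0,"ay": 0,"az": 0,"grip": 0.8},
    {"x": 0,"y": -0.005,"z": -0.003,"ax": 0,"ay": 0,"az": 0,"grip": 0.8},
    {"x": 0,"y": -0.005,"z": -0.003,"ax": 0,"ay": 0,"az": 0,"grip": 0.8}
  ]
}}

```text
time: 10.9
tool_pos: [0.5965, -0.1561, 0.1278]
tcp_rot: [2.548, 1.834, 0.002]
wrist_force: [-1.3, -2.0, -6.1]
width: 0.173
grip_force: 19.7
```

Request:
{"op": "step_arm", "data": {
  "series": [
    {"x": 0,"y": -0.0025,"z": -0.0014,"ax": 0,"ay": 0,"az": 0,"grip": 0.8},
    {"x": 0,"y": -0.004,"z": -0.002,"ax": 0,"ay": 0,"az": 0,"grip": 0.8},
    {"x": 0,"y": -0.004,"z": -0.002,"ax": 0,"ay": 0,"az": 0,"grip": 0.8}
  ]
}}

```text
time: 11.2
tool_pos: [0.5948, -0.1556, 0.129]
tcp_rot: [2.548, 1.834, 0.002]
wrist_force: [-0.2, -2.7, -3.5]
width: 0.174
grip_force: 19.7
```

Request:
{"op": "step_arm", "data": {
  "series": [
    {"x": 0,"y": -0.002,"z": -0.001,"ax": 0,"ay": 0,"az": 0,"grip": 0.8},
    {"x": 0,"y": -0.004,"z": -0.002,"ax": 0,"ay": 0,"az": 0,"grip": 0.8},
    {"x": 0,"y": -0.004,"z": -0.002,"ax": 0,"ay": 0,"az": 0,"grip": 0.8}
  ]
}}

```text
time: 11.5
tool_pos: [0.5931, -0.1549, 0.1302]
tcp_rot: [2.548, 1.834, 0.002]
wrist_force: [1.8, -3.6, -1.9]
width: 0.177
grip_force: 19.6
```

```bash
python3 -c "
from red import *
go(bot.read_state()['tool_pos']);red()"
```

```text
t 11.5 pos [ 0.5931 -0.1549  0.1302] house [-0.0042 -0.1479  0.1302] w 0.177 F [ 1.8 -3.6 -1.9]
shift [0. 0. 0.] turn [0.005 0.    0.   ]
top [374 226   4   5  16] [375.5 228. ] [-0.0006 -0.1103  0.13  ]
```

Request:
{"op": "step_arm", "data": {
  "series": [
    {"x": 0,"y": -0.002,"z": -0.001,"ax": 0,"ay": 0,"az": 0,"grip": 0.8},
    {"x": 0,"y": -0.003,"z": -0.0015,"ax": 0,"ay": 0,"az": 0,"grip": 0.8},
    {"x": 0,"y": -0.003,"z": -0.0015,"ax": 0,"ay": 0,"az": 0,"grip": 0.8}
  ]
}}

```text
time: 11.9
tool_pos: [0.5917, -0.1545, 0.1309]
tcp_rot: [2.548, 1.834, 0.003]
wrist_force: [1.9, -3.8, 1.0]
width: 0.173
grip_force: 19.6
```

Request:
{"op": "step_arm", "data": {
  "series": [
    {"x": 0,"y": -0.002,"z": -0.001,"ax": 0,"ay": 0,"az": 0,"grip": 0.8},
    {"x": 0,"y": -0.003,"z": -0.0015,"ax": 0,"ay": 0,"az": 0,"grip": 0.8},
    {"x": 0,"y": -0.003,"z": -0.0015,"ax": 0,"ay": 0,"az": 0,"grip": 0.8}
  ]
}}

```text
time: 12.2
tool_pos: [0.5905, -0.1541, 0.1318]
tcp_rot: [2.547, 1.834, 0.003]
wrist_force: [2.4, -3.3, 1.1]
width: 0.172
grip_force: 19.5
```

Request:
{"op": "step_arm", "data": {
  "series": [
    {"x": 0,"y": -0.002,"z": -0.001,"ax": 0,"ay": 0,"az": 0,"grip": 0.8},
    {"x": 0,"y": -0.003,"z": -0.001,"ax": 0,"ay": 0,"az": 0,"grip": 0.8},
    {"x": 0,"y": -0.003,"z": -0.001,"ax": 0,"ay": 0,"az": 0,"grip": 0.8}
  ]
}}

```text
time: 12.5
tool_pos: [0.5894, -0.1537, 0.1324]
tcp_rot: [2.547, 1.833, 0.004]
wrist_force: [2.4, -4.7, 0.9]
width: 0.169
grip_force: 19.5
```

Request:
{"op": "step_arm", "data": {
  "series": [
    {"x": 0,"y": -0.002,"z": -0.001,"ax": 0,"ay": 0,"az": 0,"grip": 0.8},
    {"x": 0,"y": -0.002,"z": -0.001,"ax": 0,"ay": 0,"az": 0,"grip": 0.8}
  ]
}}

```text
time: 12.7
tool_pos: [0.5883, -0.1534, 0.1331]
tcp_rot: [2.547, 1.834, 0.003]
wrist_force: [2.4, -4.7, 1.6]
width: 0.176
grip_force: 19.5
```

```bash
python3 -c "
from red import *
go(bot.read_state()['tool_pos']);red()"
```

```text
t 12.7 pos [ 0.5883 -0.1534  0.1331] house [-0.0092 -0.1479  0.1331] w 0.176 F [ 2.4 -4.7  1.6]
shift [0. 0. 0.] turn [0.007 0.    0.   ]
top [373 228   4   5  16] [374.8 229.8] [-0.0057 -0.1102  0.13  ]
```

Request:
{"op": "step_arm", "data": {
  "series": [
    {"x": 0,"y": -0.002,"z": -0.001,"ax": 0,"ay": 0,"az": 0,"grip": 0.8},
    {"x": 0,"y": -0.002,"z": -0.001,"ax": 0,"ay": 0,"az": 0,"grip": 0.8}
  ]
}}

```text
time: 13.0
tool_pos: [0.5878, -0.1532, 0.1335]
tcp_rot: [2.547, 1.833, 0.004]
wrist_force: [4.1, -4.2, 0.5]
width: 0.174
grip_force: 19.7
```

Request:
{"op": "step_arm", "data": {
  "series": [
    {"x": 0,"y": -0.002,"z": -0.001,"ax": 0,"ay": 0,"az": 0,"grip": 0.8},
    {"x": 0,"y": -0.002,"z": -0.001,"ax": 0,"ay": 0,"az": 0,"grip": 0.8}
  ]
}}

```text
time: 13.2
tool_pos: [0.5875, -0.153, 0.1337]
tcp_rot: [2.546, 1.832, 0.006]
wrist_force: [6.7, -4.8, -1.9]
width: 0.173
grip_force: 19.7
```

Request:
{"op": "step_arm", "data": {
  "series": [
    {"x": 0,"y": -0.002,"z": -0.001,"ax": 0,"ay": 0,"az": 0,"grip": 0.8},
    {"x": 0,"y": -0.002,"z": -0.001,"ax": 0,"ay": 0,"az": 0,"grip": 0.8}
  ]
}}

```text
time: 13.4
tool_pos: [0.5872, -0.1529, 0.134]
tcp_rot: [2.545, 1.832, 0.007]
wrist_force: [9.0, -5.7, -5.3]
width: 0.172
grip_force: 19.7
```

The motion per step has dropped sharply while the force rises to about 12 N, so this is the stop. I'll relax a little, open and retreat straight up.

Request:
{"op": "step_arm", "data": {
  "series": [
    {"x": 0,"y": 0.003,"z": 0.001,"ax": 0,"ay": 0,"az": 0,"grip": 0.8},
    {"x": 0,"y": 0.003,"z": 0.001,"ax": 0,"ay": 0,"az": 0,"grip": 0.8},
    {"x": 0,"y": 0.003,"z": 0.001,"ax": 0,"ay": 0,"az": 0,"grip": 0.4},
    {"x": 0,"y": 0.003,"z": 0.001,"ax": 0,"ay": 0,"az": 0,"grip": 0.1},
    {"x": 0,"y": 0.003,"z": 0.001,"ax": 0,"ay": 0,"az": 0,"grip": 0.1},
    {"x": 0,"y": 0.003,"z": 0.001,"ax": 0,"ay": 0,"az": 0,"grip": 0.1}
  ]
}}

```text
time: 14.0
tool_pos: [0.5848, -0.1517, 0.1323]
tcp_rot: [-2.548, -1.835, 0.001]
wrist_force: [-1.0, -0.1, 0.5]
width: 0.45
grip_force: 0.0
```

Request:
{"op": "step_arm", "data": {
  "series": [
    {"x": 0,"y": 0,"z": -0.05,"ax": 0,"ay": 0,"az": 0,"grip": 0.1},
    {"x": 0,"y": 0,"z": -0.12,"ax": 0,"ay": 0,"az": 0,"grip": 0.1},
    {"x": 0,"y": 0,"z": -0.2,"ax": 0,"ay": 0,"az": 0,"grip": 0.1},
    {"x": 0,"y": 0,"z": -0.28,"ax": 0,"ay": 0,"az": 0,"grip": 0.1},
    {"x": 0,"y": 0,"z": -0.36,"ax": 0,"ay": 0,"az": 0,"grip": 0.1},
    {"x": -0.1,"y": 0,"z": -0.4,"ax": 0,"ay": 0,"az": 0,"grip": 0.1},
    {"x": -0.2,"y": 0,"z": -0.4,"ax": 0,"ay": 0,"az": 0,"grip": 0.1},
    {"x": -0.3,"y": 0,"z": -0.4,"ax": 0,"ay": 0,"az": 0,"grip": 0.1},
    {"x": -0.3,"y": 0,"z": -0.4,"ax": 0,"ay": 0,"az": 0,"grip": 0.1},
    {"x": -0.3,"y": 0,"z": -0.4,"ax": 0,"ay": 0,"az": 0,"grip": 0.1}
  ]
}}

```text
time: 15.0
tool_pos: [0.537, -0.2954, 0.3322]
tcp_rot: [-2.551, -1.831, -0.0]
wrist_force: [0.1, -0.3, -0.4]
width: 0.451
grip_force: 0.0
```

```bash
python3 -c "
from red import *
go(bot.read_state()['tool_pos']);red()
T=imaging.read_camera('top');S=imaging.read_camera('scene')
a=T['img'][160:280,300:420,::-1];b=S['img'][150:270,220:340,::-1]
f=lambda i:cv2.convertScaleAbs(255*(cv2.resize(i,(400,400),interpolation=cv2.INTER_CUBIC)/255.)**.6)
cv2.imwrite('pics/end.png',np.hstack([f(a),f(b)]))
"
```

```text
t 15.0 pos [ 0.537  -0.2954  0.3322] house [-0.0128 -0.299   0.3322] w 0.451 F [ 0.1 -0.3 -0.4]
shift [0. 0. 0.] turn [-0.002 -0.002 -0.006]
top [373 228  28  13 123] [386.6 233.8] [-0.0056 -0.1424  0.13  ]
scene [284 182   4  14  18] [285.5 188.8] [-0.0217 -0.1701  0.13  ]
```

View pics/end.png

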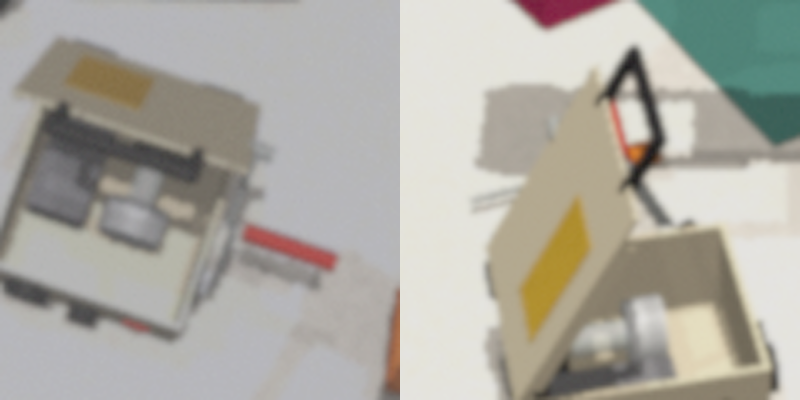

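The cover stands open. The handle (top crop (290,247)) stayed past centre after release, at the position calculated for the stop, and the gripper is clear. I'm handing it in.

```bash
python3 -c "
from workcell import bot
print(bot.finish_job())"
```

```text
the job is handed in; nothing more can be done
None
```

I raised the cover and brought the stay past centre to its stop (about 12 N on the handle), then released it and handed the job in with the arm clear at about 15 s; no verdict was returned, but the last pictures show the cover standing open and the stay still past centre.

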